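# Slit and prism in the lamp beam

## Robot

A 6-joint arm with a two-finger parallel gripper is mounted at the origin on the work surface. World frame = base frame: x ahead of the robot, y to its left, z up, the work surface at z = 0. Lengths are in m, angles in rad, forces in N, time in s.
With the tool pointing down it reaches from about 0.35 to 0.95 m from the base axis. Payload 17.4 kg.
Tool frame: the origin (TCP) lies between the finger pads; the fingertips stand 22 mm ahead of it and the grasp point (between the pads) lies 3 mm ahead of it; z points along the fingers, y is the line along which they close (so a half turn about z gives the same grasp; the last joint's range is limited). The gripper opens to 93 mm and grips with 3 to 60 N. Pads are 15 mm wide; open, the fingers measure 128 mm over their backs; the gripper's body (75 mm by 188 mm) begins 65 mm behind the grasp point.
Start: joints at [1.089, 0.116, 1.442, -0, 1.584, -0.038], TCP at [0.29, 0.61, 0.241] pointing down, gripper open.
Joint ranges: [-2.83, 2.83], [-0.83, 2.19], [0.07, 2.5], [-1.14, 4.28], [0.01, 3], [-2.97, 2.97]. Speed limits (rad/s): [1.89, 1.89, 2.22, 3.14, 3.14, 3.14].

## Interface

Orientations are given as a unit quaternion [x, y, z, w].
In Python, from cell import bot gives the robot as it stands.
- The arm moves only by the tool carry_out, never from a script. Its argument "commands" is a list of rows, each an object with "travel": the shift along the tool's x, y, z in units of 25 mm (1.0 is 25 mm), a list of three; "angular": the turn, a rotation vector about the tool's x, y, z in units of 6 degrees (1.0 is 6 degrees), a list of three; "hand": the opening, from 0 (shut) to 1 (fully open). In form: [{"travel": [dx, dy, dz], "angular": [wx, wy, wz], "hand": hand}, ...]. A call has 1 to 12 rows; each row is the pose to reach, as a shift and turn from the pose commanded when the call began, along the tool's axes at that moment; what a row does not reach only later rows make up. A row lasts 1/12 s, in which the tool goes at most 41.7 mm and 7.16 degrees, less where a joint would pass 70% of its speed; a pose out of reach is approached as far as the arm can. A call with a gripper value outside its range is refused whole. The fingers move at their own pace and stop on an object; "newtons" is the grip in N (left out, the last holds). Time passes only in rows, so rows that repeat a pose let the fingers close. It gives the time, the measured TCP pose, the force, the opening and the grip force at its end, in the units of the state.
- bot.state(): the state, without advancing time (a new reading comes with each control period).
- bot.grab_frame(name): name is "side" or "top" or "wrist"; returns the picture (400x640x3 uint8, red, green, blue); there is no depth.
- bot.camera_model(name): a dict with "fov_y" (degrees; the focal length in pixels is half the picture's height over the tangent of half this angle, whatever the lens; pixels are square), "cx", "cy" (the principal point, pixels), "k1" (the pictures are not rectified: a ray, as slopes to the right and down, at radius r is drawn at 1 + k1 r^2 times it, then the intrinsics apply), "R" (3x3) and "t" (3): a world point X has camera coordinates R X + t. Camera axes: x right, y down, z forward; pixel columns grow to the right and rows downward; lengths in m; the calibration is good to about 2 mm. A picture is of the moment at which its call begins: read the wrist's pose just before it. camera_model takes no time and is no camera call; for the wrist camera it gives the pose at the moment of the call.
- bot.sign_off(): hands the job in; it is judged then, once.
Trained networks look in the newest picture that a camera, given by its name, has taken for a name from the list of things; names that differ only in an ending like _2 or _b are one class to them, and where a whole thing is asked for, a point or a joint stands for the part that bears it (a point fixed in the world has none). Each returns a list of dicts, best first, with "p" (0 to 1); they miss things now and then, are a little off and sometimes report something else, mostly with a low value. They report only what shows in the picture. A call takes as long as a camera call. They do not tell look-alikes from the thing itself.
- bot.cut_out(query, camera): "region" (400x640 bool, what is visible of it) and "at" ([column, row] in pixels, amid what is visible of it).
The state is a dict: "time": time; "joints": joint angles; "qd": joint speeds; "joint_torque": joint torques, N m; "tool_pos": TCP position; "tcp_rot": TCP orientation; "ft_force": force on the tool from outside, world axes, zero at the start; "torque": the same for the moment, N m; "finger_gap": opening from 0.0 (shut) to 1.0 (fully open); "grasp_force": force on a finger pad.
Only numpy, scipy, OpenCV 4.12 (cv2) and the standard library are available. Lean on these libraries where they do the work, as an engineer would, in place of code of your own. Each camera call takes 0.05 s, during which the arm holds its last target. There are 200 camera calls.

## Task

We want a rainbow on the drawing paper: take the square plate with the narrow slit out of the wooden block and stand it in the empty post holder of the lamp bench, its stem pushed through until the collar rests on the holder and its face turned to the lamp. Then pick up the triangular glass prism, touching it only on its two frosted triangular ends, and hold it in the beam a few centimetres past the open end of the rail, the beam going through its middle: its length level and square across the beam, its top edge up and leaning about 20 degrees away from the lamp. Finish while still holding the prism there in the air, motionless, and leave all the other things where they are.

Things in the scene. Friction and masses are not known exactly. Their poses are not given: they have to be found in the camera images.
- bench: Lamp bench, fixed: aluminium rail 50 wide, 25 high, with a grey lamp barrel (65 across, top 159 above the table) and an empty post holder. Origin on the table right under the holder's hole; x is the way the light goes, z up. The rail runs from x = -287 to +47 (its open end), the lamp from -245 to -118. The level beam runs along y = 0, z = 123, over the holder and past the rail's end.
- holder (a point): Middle of the mouth of the post holder's upright hole, 75 above the table: a 36 x 36 steel block, round hole 12 across, 40 deep, no lead-in. Axes as the bench's.
- beam (a point): A good place for the middle of the prism: on the beam's axis, 100 past the holder's hole, 123 above the table. Its x axis is level and square to the beam, its z axis leans 20 degrees from upright, away from the lamp: the prism is to be turned like this frame (or end for end).
- slit: Black square plate 56 x 56 (y, z), 8 thick (x), a level slit 24 x 6 in its middle, on an upright steel stem 10 across with a stop collar 28 across. Origin on the stem's axis at the collar's underside, z up. Plate z = 20 to 76 (slit at 48), collar 0 to 8, stem down to -32, its last 4 tapered to 6 across. 70 to 120 g. Starts in one of the block's holes, collar on the block, plates side by side.
- block: Wooden block, fixed, 56 x 230 x 45 (x, y, z), with three upright holes 12 across at y = -75, 0, 75, each with a plate on a stem. Origin: middle of the underside.
- aperture: Like the slit plate but with a round hole 24 across in the square; leave it. Origin as the slit plate's.
- lens: Round lens 58 across in a black ring 8 thick, same stem and collar; leave it. Origin as the slit plate's.
- prism: Equilateral glass prism, about 100 g, 56 long (x), triangle sides 40, height 34.6, lying on one long face on the cork pad, one long edge on top. Its two triangular ends (faces at x = -28 and +28) are whitish frosted slabs 4 thick: grip across these. Origin: middle of the underside, z up to the top edge.
- prism_mid (a point): Middle of the prism at half its height, 17.3 above its underside; axes as the prism's.
- prism_glass: The clear, polished middle part of the prism, between the frosted ends (x = -24 to +24), one piece with it; the gripper must not touch it. Origin and axes as the prism's.
- pad: Cork pad, fixed, 150 x 160 x 6 thick, under the prism and the glass block. Origin: middle of the underside.
- glass_block: Rectangular clear glass block 75 x 35 x 18 beside the prism, its length along the prism's, 65 to 90 from it (middle to middle); leave it. Origin: middle of the underside.
- tube: Metal paint tube lying on the table, about 130 x 38 x 30; leave it. Origin: underside, under its middle.
- brush: Paint brush lying on the table, 220 long (x), 9 thick; leave it. Origin: underside, middle.
- tape: Roll of masking tape lying flat, 96 across, 25 high; leave it. Origin: middle of the underside.
- cup: White water cup 72 across, 85 high; leave it. Origin: middle of the underside.
Not all that is in view belongs to the job. Leave any red look-alike of the prism alone.

How it is judged:
On the way, in this order (a step that is already met when the one before it is completed fails the run):
1. the slit plate stands in the post holder, collar down on it, facing the lamp, let go (horizontal distance between slit and holder below 0.003 m and z of slit in the frame of bench between 0.072 and 0.078 m and angle between slit's own z axis and vertical below 0.05 rad and angle between the x axis of slit and the x axis of bench, either way round below 0.2 rad and contact force between the fingers and slit below 0.05 N and linear speed of slit below 0.02 m/s), for 0.2 s.
2. the prism is gripped and lifted off the pad (contact force between the fingers and prism above 1 N and height (world z) of prism_mid above 0.06 m), for 0.2 s.
At the end, for the whole second after the job is handed in: Slit plate stands free in the holder: collar within 3 mm, upright within 3 deg, square to beam within 11. Fingers hold the prism, touching nothing else: middle 60-160 mm past the holder, within 12 mm sideways, 11 in height of the beam; square within 10 deg, top leaning away 20 (within 11); still (all of step 1 and x of prism_mid in the frame of bench between 0.06 and 0.16 m and y of prism_mid in the frame of bench between -0.012 and 0.012 m and z of prism_mid in the frame of bench between 0.112 and 0.134 m and angle between the x axis of prism and the x axis of beam, either way round below 0.17 rad and angle between the z axis of prism and the z axis of beam, either way round below 0.19 rad and angle between prism's own z axis and vertical below 0.8 rad and contact force between the fingers and prism above 1 N and contact force between each of bench, slit and prism below 0.05 N and linear speed of prism below 0.02 m/s and angular speed of prism below 0.2 rad/s); the arm keeps its last pose, push and grip.
It fails at once if the gripper touches the prism's polished glass (contact force between any of the fingers, the arm and prism_glass above 0.3 N).
It fails at once if one of the other things is moved by more than 25 mm (distance of any of aperture, lens, glass_block, tube, brush, tape, cup from where it was at the start of the episode above 0.025 m).
It also fails if it takes over 58 s, if anything falls off the work surface, if the arm or the gripper's body presses on something with over 40 N, if the wrist force passes 120 N, or if a joint passes its speed limit or range.

## Working session

There is one attempt and no reset: what is moved stays moved. The work goes in short steps, Python scripts to look and compute and a tool call to move; the robot and the scene stay as the last step left them, time stands still between calls to the robot, and variables do not carry over. Pictures are saved under pics/ and viewed, at most 11 in all, crops included, and the job is handed in when it is done.

Besides the shell and the picture viewer there is one more tool, called after "Emit:" by a JSON object that holds its "method" and its "body". carry_out: Moves the arm, as the interface text tells. Its arguments: {"type":"object","properties":{"commands":{"type":"array"},"newtons":{"type":"number"}},"required":["commands"]}

```bash
mkdir -p pics; ls
cat > h.py <<'E'
import numpy as np, cv2
from cell import bot
from scipy.spatial.transform import Rotation as Ro
def K(m):
    f=200/np.tan(np.radians(m['fov_y'])/2); return f
def proj(m,X):
    X=np.atleast_2d(X); c=X@np.array(m['R']).T+np.array(m['t']); s=c[:,:2]/c[:,2:]
    r2=(s**2).sum(1,keepdims=True); return s*(1+m['k1']*r2)*K(m)+[m['cx'],m['cy']]
def ray(m,px):
    d=(np.array(px,float)-[m['cx'],m['cy']])/K(m); s=d.copy()
    for _ in range(30): s=d/(1+m['k1']*(s@s))
    R=np.array(m['R']); v=R.T@np.array([*s,1]); o=-R.T@np.array(m['t']); return o,v
def onz(m,px,z):
    o,v=ray(m,px); return o+v*(z-o[2])/v[2]
E
python3 - <<'E'
from h import *
a=bot.grab_frame('side'); ms=bot.camera_model('side')
b=bot.grab_frame('top'); mt=bot.camera_model('top')
cv2.imwrite('pics/side.png',a[:,:,::-1]); cv2.imwrite('pics/top.png',b[:,:,::-1])
for m in(ms,mt): print(-np.array(m['R']).T@m['t'], np.array(m['R']).round(3).tolist(),m['fov_y'],m['k1'])
for q in['slit','aperture','lens','prism','bench','block','pad','glass_block']:
  for c in('top','side'):
    for d in bot.cut_out(q,c)[:3]: print(q,c,round(d['p'],2),np.round(d['at']),d['region'].sum())
E
```

```text
pics
[ 0.4885586  -0.97513672  0.64288668] [[0.994, -0.103, -0.026], [-0.073, -0.48, -0.874], [0.078, 0.871, -0.485]] 47.674614264282354 -0.027339045243394016
[ 0.48259694 -0.02298113  1.45324899] [[0.009, -1.0, 0.003], [-0.998, -0.009, -0.065], [0.065, -0.003, -0.998]] 48.2985522640425 -0.06702733939255442
slit top 0.38 [311. 244.] 102
slit side 0.85 [259. 224.] 262
aperture top 0.4 [268. 236.] 69
aperture side 0.64 [277. 191.] 200
lens top 0.2 [222. 190.] 1928
lens side 0.68 [272. 210.] 229
lens side 0.29 [411. 318.] 303
prism top 0.69 [386. 208.] 180
prism top 0.46 [338. 195.] 216
prism side 0.92 [324. 308.] 554
prism side 0.6 [338. 265.] 302
bench top 0.92 [220. 193.] 1968
bench side 0.7 [322. 179.] 2008
block top 0.7 [288. 236.] 1032
block side 0.59 [272. 238.] 1239
pad top 0.74 [392. 208.] 1862
pad side 0.89 [335. 323.] 3173
pad side 0.55 [258. 188.] 273
glass_block top 0.72 [289. 242.] 113
glass_block top 0.7 [404. 224.] 267
glass_block side 0.9 [310. 330.] 766
glass_block side 0.5 [219. 328.] 1275
```

View pics/side.png

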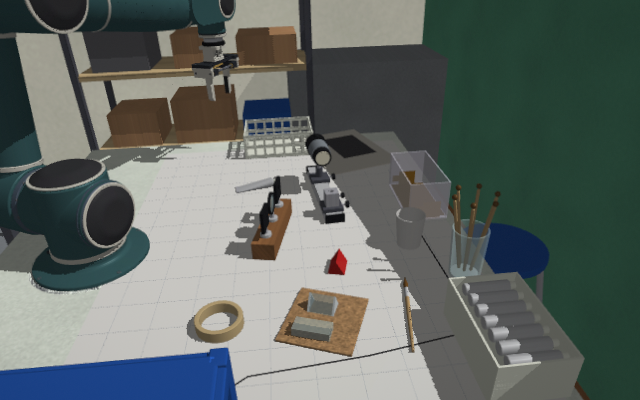

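View pics/top.png

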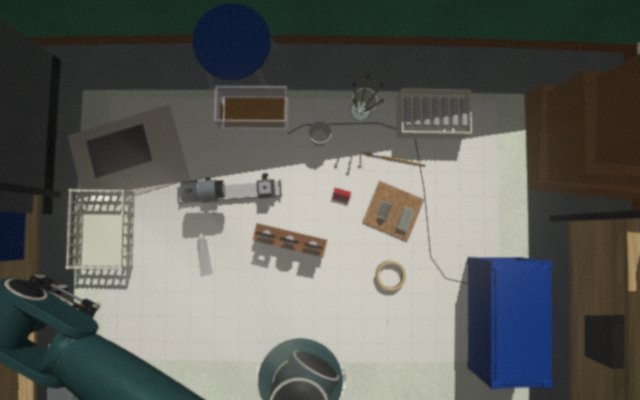

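The side view shows three plates on the block at about (264,219), (271,204) and (277,190), and the lamp and holder at (320,150) and (333,200). The pad is at (322,320), with the prism at (322,303) and the glass block at (312,328). A red look-alike sits at (338,262). In the top view the holder is at (265,188), the block at (290,240), the prism at (384,210) and the red one at (341,195).

Slit candidates are the plates at side (264,219), (271,204) and (277,190). Prism candidates are the clear one at (322,303), the red one at (338,262) and the glass block at (312,328). I choose the clear triangular one. I'll use a close crop to choose between the plates.

```bash
cat >> h.py <<'E'
def rel(s,p,R):
    "shift/turn from state s to tcp pose p,R(Rotation) in units"
    R0=Ro.from_quat(s['tcp_rot']); 
    return (R0.inv().apply(np.array(p)-s['tool_pos'])/.025).round(3).tolist(), (np.degrees((R0.inv()*R).as_rotvec())/6).round(3).tolist()
def down(phi):
    "tool down, tool y axis at angle phi (world) "
    y=np.array([np.cos(phi),np.sin(phi),0]); z=np.array([0,0,-1.]); x=np.cross(y,z)
    return Ro.from_matrix(np.c_[x,y,z])
E
python3 - <<'E'
from h import *
a=cv2.imread('pics/side.png'); c1=cv2.resize(a[165:265,230:360],None,fx=6,fy=6,interpolation=cv2.INTER_CUBIC)
cv2.imwrite('pics/c1.png',c1)
mt=bot.camera_model('top'); s=bot.state(); mw=bot.camera_model('wrist')
R0=Ro.from_quat(s['tcp_rot']); print(s['tool_pos'],R0.as_matrix().round(3).tolist())
cam=-np.array(mw['R']).T@mw['t']; print('cam in tool',R0.inv().apply(cam-s['tool_pos']),(np.array(mw['R'])@R0.as_matrix()).round(3).tolist(),mw['fov_y'],mw['k1'],mw['cx'],mw['cy'])
for n,p,z in[('holder',(265,188),.075),('lamp',(205,190),.159),('railend',(281,188),.025),('blkL',(255,232),.045),('blkR',(326,245),.045),('blkc',(290,237),.05),('prism',(385,210),.02),('gb',(404,221),.02),('red',(341,195),.02),('cup',(319,133),.085)]: print(n,onz(mt,p,z).round(3))
E
```

```text
[0.28982166 0.60961726 0.24063427] [[-0.903, 0.429, -0.0], [0.429, 0.903, -0.0], [0.0, -0.0, -1.0]]
cam in tool [ 0.07975481 -0.00101187 -0.14417214] [[-0.0, 1.0, -0.0], [-0.958, -0.001, -0.286], [-0.286, 0.0, 0.958]] 58.18158672945219 -0.07817303943954311 318.240209925289 199.368906510941
holder [0.613 0.114 0.075]
lamp [0.597 0.281 0.159]
railend [0.618 0.067 0.025]
blkL [0.476 0.146 0.045]
blkR [ 0.437 -0.078  0.045]
blkc [0.461 0.035 0.05 ]
prism [ 0.55  -0.269  0.02 ]
gb [ 0.515 -0.33   0.02 ]
red [ 0.597 -0.126  0.02 ]
cup [ 0.785 -0.053  0.085]
```

View pics/c1.png

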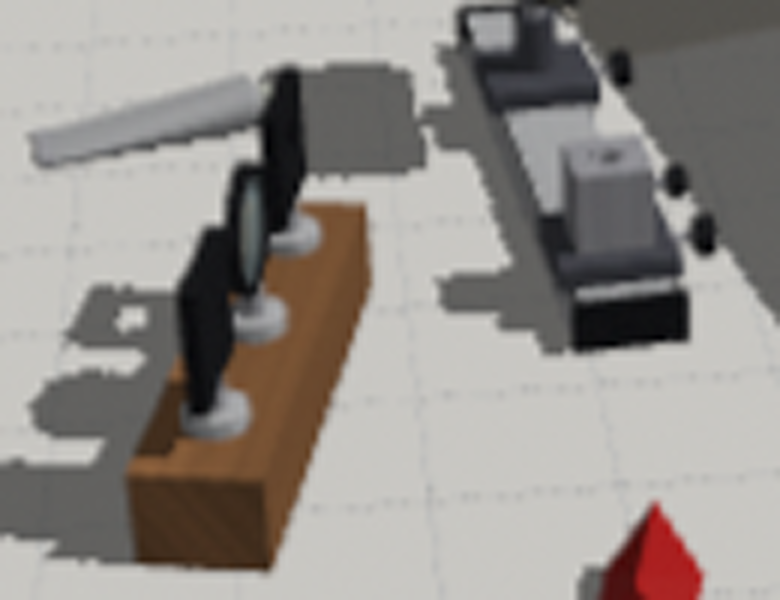

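The crop shows the lens in the middle at (250,230). The other two plates are seen edge on, the near one at (205,320) and the far one at (283,140). The far plate's shadow at (130,318) shows a compact hole, so the near plate is probably the slit. I'll check with the wrist camera from the far side.

Run:
```python
from h import *
s=bot.state()
R=down(np.radians(-95))*Ro.from_euler('y',-25,degrees=True)
print(R.as_matrix().round(2).tolist())
# camera = look - .36*viewdir
z=R.as_matrix()@np.array([-.286,0,.958]); p=np.array([.47,.034,.085])-.36*z-R.apply([.07975,-.001,-.144])
print(p,z); print(rel(s,p,R))
```

```text
[[0.9, -0.09, -0.42], [-0.08, -1.0, 0.04], [-0.42, 0.0, -0.91]]
[0.57544071 0.02377131 0.25725014] [-0.66154533  0.05787772 -0.74737404]
([-20.38, -16.259, -0.664], [5.769, -1.039, 26.025])
```

Emit:
{"method": "carry_out", "body": {"commands": [{"travel":[-20.4,-16.3,-1.5],"angular":[5.77,-1.04,26.0],"hand":1},{"travel":[-20.4,-16.3,-1.5],"angular":[5.77,-1.04,26.0],"hand":1},{"travel":[-20.4,-16.3,-1.5],"angular":[5.77,-1.04,26.0],"hand":1},{"travel":[-20.4,-16.3,-1.5],"angular":[5.77,-1.04,26.0],"hand":1},{"travel":[-20.4,-16.3,-1.5],"angular":[5.77,-1.04,26.0],"hand":1},{"travel":[-20.4,-16.3,-1.5],"angular":[5.77,-1.04,26.0],"hand":1},{"travel":[-20.4,-16.3,-1.5],"angular":[5.77,-1.04,26.0],"hand":1},{"travel":[-20.4,-16.3,-1.5],"angular":[5.77,-1.04,26.0],"hand":1},{"travel":[-20.4,-16.3,-1.5],"angular":[5.77,-1.04,26.0],"hand":1},{"travel":[-20.4,-16.3,-1.5],"angular":[5.77,-1.04,26.0],"hand":1},{"travel":[-20.4,-16.3,-1.5],"angular":[5.77,-1.04,26.0],"hand":1},{"travel":[-20.4,-16.3,-1.5],"angular":[5.77,-1.04,26.0],"hand":1}]}}

```text
time: 1.9
tool_pos: [0.5087, 0.1588, 0.2697]
tcp_rot: [0.811, 0.565, -0.15, -0.007]
ft_force: [0.4, 1.0, -0.1]
finger_gap: 1.002
grasp_force: 0.0
```

Run:
```python
from h import *
s=bot.state(); print(s['time'],s['tool_pos'],s['joints'])
R=down(np.radians(-95))*Ro.from_euler('y',-25,degrees=True)
print(rel(s,[.575,.024,.257],R))
```

```text
1.9 [0.5086855  0.15881621 0.26972376] [ 0.29623326 -0.02088302  1.5568743  -0.08326768  1.89584982  0.63549542]
([-3.994, 4.468, 0.678], [2.66, -0.481, 11.995])
```

Emit:
{"method": "carry_out", "body": {"commands": [{"travel":[-4,4.5,0.7],"angular":[2.66,-0.48,12.0],"hand":1},{"travel":[-4,4.5,0.7],"angular":[2.66,-0.48,12.0],"hand":1},{"travel":[-4,4.5,0.7],"angular":[2.66,-0.48,12.0],"hand":1},{"travel":[-4,4.5,0.7],"angular":[2.66,-0.48,12.0],"hand":1},{"travel":[-4,4.5,0.7],"angular":[2.66,-0.48,12.0],"hand":1},{"travel":[-4,4.5,0.7],"angular":[2.66,-0.48,12.0],"hand":1},{"travel":[-4,4.5,0.7],"angular":[2.66,-0.48,12.0],"hand":1},{"travel":[-4,4.5,0.7],"angular":[2.66,-0.48,12.0],"hand":1},{"travel":[-4,4.5,0.7],"angular":[2.66,-0.48,12.0],"hand":1},{"travel":[-4,4.5,0.7],"angular":[2.66,-0.48,12.0],"hand":1},{"travel":[-4,4.5,0.7],"angular":[2.66,-0.48,12.0],"hand":1},{"travel":[-4,4.5,0.7],"angular":[2.66,-0.48,12.0],"hand":1}]}}

```text
time: 2.9
tool_pos: [0.576, 0.0255, 0.2557]
tcp_rot: [0.975, -0.041, -0.216, -0.009]
ft_force: [0.1, 0.1, 0.2]
finger_gap: 0.999
grasp_force: 0.0
```

Run:
```python
from h import *
import pickle
s=bot.state(); print(s['time'],s['tool_pos'],np.round(s['joints'],2))
m=bot.camera_model('wrist'); a=bot.grab_frame('wrist'); cv2.imwrite('pics/w1.png',a[:,:,::-1])
pickle.dump(dict(m),open('w1.pkl','wb'))
for q in['slit','aperture','lens','block']:
    for d in bot.cut_out(q,'wrist')[:3]: 
        ys,xs=np.where(d['region']); print(q,round(d['p'],2),np.round(d['at']),xs.min(),xs.max(),ys.min(),ys.max())
```

```text
2.9 [0.5759536  0.02547738 0.25568724] [-0.01  0.16  1.41  0.03  2.01  1.65]
slit 0.89 [386. 224.] 360 418 186 250
aperture 0.83 [246. 206.] 209 273 173 237
lens 0.94 [316. 214.] 289 345 180 243
block 0.83 [313. 166.] 213 424 134 211
```

View pics/w1.png

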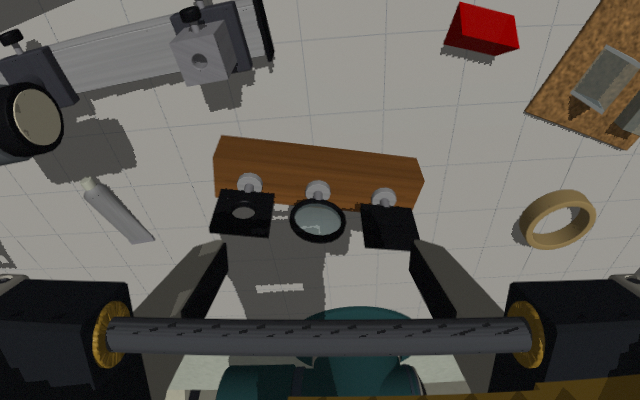

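The wrist view shows the round hole on the left plate (243,213), which is the aperture. The lens is at (318,218) and the slit plate is on the right at (389,226), with its strip-shaped gap in the shadow at (280,288). The holder is at (202,55), the red prism at (480,30), and the clear prism and glass block on the pad at (605,75). So the slit is the plate at the end of the block towards −y.

```bash
cat >> h.py <<'E'
from scipy.optimize import minimize
def box(x0,x1,y0,y1,z0,z1): return np.array([[x,y,z] for x in(x0,x1) for y in(y0,y1) for z in(z0,z1)])
def cyl(r,z0,z1): 
    t=np.linspace(0,2*np.pi,24,endpoint=False); return np.array([[r*np.cos(a),r*np.sin(a),z] for a in t for z in(z0,z1)])
mm=1e-3
PLATE=[box(-.004,.004,-.028,.028,.020,.076),cyl(.014,0,.008),cyl(.005,.008,.02)]
BLOCK=[box(-.028,.028,-.115,.115,0,.045)]
HOLD=[box(-.018,.018,-.018,.018,.030,.075)]
PRISM=[np.array([[x,y,z] for x in(-.028,.028) for y,z in((-.02,0),(.02,0),(0,.0346))])]
def render(m,parts,x,y,yaw,z,hide=None):
    im=np.zeros((400,640),np.uint8); c,s=np.cos(yaw),np.sin(yaw)
    for P in parts:
        W=P@np.array([[c,s,0],[-s,c,0],[0,0,1]])+[x,y,z]
        h=cv2.convexHull(proj(m,W).astype(np.float32))
        cv2.fillConvexPoly(im,np.round(h*16).astype(np.int32),1,shift=4)
    return im
def fit(m,mask,parts,x,y,yaw,z,ign=None,dyaw=.1):
    k=np.ones_like(mask,bool) if ign is None else ~ign
    B=cv2.GaussianBlur(mask.astype(np.float32),(0,0),1.5)
    def f(q):
        r=cv2.GaussianBlur(render(m,parts,*(q*[.01,.01,dyaw]),z).astype(np.float32),(0,0),1.5); return ((r-B)[k]**2).sum()/mask.sum()
    q0=np.array([x,y,yaw])/[.01,.01,dyaw]
    best=min((minimize(f,q0+d,method='Nelder-Mead',options=dict(initial_simplex=(q0+d)+np.vstack([np.zeros(3),np.eye(3)]),xatol=.005,fatol=1e-4)) for d in([0,0,0],[.5,.5,1.5],[-.5,-.5,-1.5])),key=lambda r:r.fun)
    return best.x*[.01,.01,dyaw],best.fun
E
python3 - <<'E'
from h import *
import pickle
m=pickle.load(open('w1.pkl','rb'))
reg={q:bot.cut_out(q,'wrist')[0]['region'] for q in('slit','lens','aperture','block')}
yaw=np.radians(-10)
print('slit',fit(m,reg['slit'],PLATE,.44,-.04,yaw,.045))
print('apert',fit(m,reg['aperture'],PLATE,.467,.11,yaw,.045))
ign=reg['slit']|reg['lens']|reg['aperture']
ign=cv2.dilate(ign.astype(np.uint8),np.ones((9,9)))>0
r=fit(m,reg['block'],BLOCK,.457,.034,yaw,0,ign); print('block',r)
x,y,a=r[0]
for k in(-.075,0,.075): print(k,x-k*np.sin(a),y+k*np.cos(a))
for d in bot.cut_out('bench','wrist')[:2]+bot.cut_out('holder','wrist')[:2]: print(d['p'],d['at'],d['region'].sum())
print(onz(m,(201,59),.075))
E
```

```text
slit (array([ 0.43476529, -0.03666206, -0.20623969]), np.float64(0.04243665349943348))
apert (array([ 0.46779217,  0.10945993, -0.24948732]), np.float64(0.0677027516550832))
block (array([ 0.45073748,  0.03635313, -0.22566398]), np.float64(0.0021713486773223276))
-0.075 0.4339559587607536 -0.03674530182263323
0 0.450737475189161 0.03635312980461232
0.075 0.46751899161756844 0.10945156143185787
0.56 [116.8, 60.7] 20701
0.78 [115.7, 60.7] 20545
[0.61595331 0.11307359 0.075     ]
```

Run:
```python
from h import *
s=bot.state()
R=down(np.radians(-85))
z=R.as_matrix()@np.array([-.286,0,.958]); p=np.array([.612,.113,.065])-.29*z-R.apply([.07975,-.001,-.144])
print(p); print(rel(s,p,R))
```

```text
[0.61526502 0.11228183 0.19882   ]
([2.134, -3.569, 1.525], [-0.361, 4.157, -1.583])
```

Emit:
{"method": "carry_out", "body": {"commands": [{"travel":[2.1,-3.6,1.5],"angular":[-0.36,4.16,-1.58],"hand":1},{"travel":[2.1,-3.6,1.5],"angular":[-0.36,4.16,-1.58],"hand":1},{"travel":[2.1,-3.6,1.5],"angular":[-0.36,4.16,-1.58],"hand":1},{"travel":[2.1,-3.6,1.5],"angular":[-0.36,4.16,-1.58],"hand":1},{"travel":[2.1,-3.6,1.5],"angular":[-0.36,4.16,-1.58],"hand":1},{"travel":[2.1,-3.6,1.5],"angular":[-0.36,4.16,-1.58],"hand":1},{"travel":[2.1,-3.6,1.5],"angular":[-0.36,4.16,-1.58],"hand":1},{"travel":[2.1,-3.6,1.5],"angular":[-0.36,4.16,-1.58],"hand":1}]}}

```text
time: 4.12
tool_pos: [0.6153, 0.1123, 0.2]
tcp_rot: [0.999, 0.042, -0.001, 0.0]
ft_force: [-0.7, -0.5, -0.6]
finger_gap: 1.004
grasp_force: 0.0
```

Run:
```python
from h import *
import pickle
s=bot.state(); print(s['time'],s['tool_pos'],Ro.from_quat(s['tcp_rot']).as_matrix().round(3).tolist())
m=bot.camera_model('wrist'); a=bot.grab_frame('wrist'); cv2.imwrite('pics/w2.png',a[:,:,::-1])
pickle.dump(dict(m),open('w2.pkl','wb'))
for d in bot.cut_out('bench','wrist')[:2]: 
    ys,xs=np.where(d['region']); print(round(d['p'],2),np.round(d['at']),xs.min(),xs.max(),ys.min(),ys.max())
sl=(434e-3,-37e-3)
R=down(-.2257); print(rel(s,[*sl,.20],R))
```

```text
4.1167 [0.61530771 0.11233171 0.19995713] [[0.996, 0.085, -0.001], [0.085, -0.996, -0.0], [-0.001, -0.0, -1.0]]
0.85 [135. 191.] 0 366 128 265
([-7.732, 5.338, 0.009], [-0.008, 0.011, -12.035])
```

View pics/w2.png

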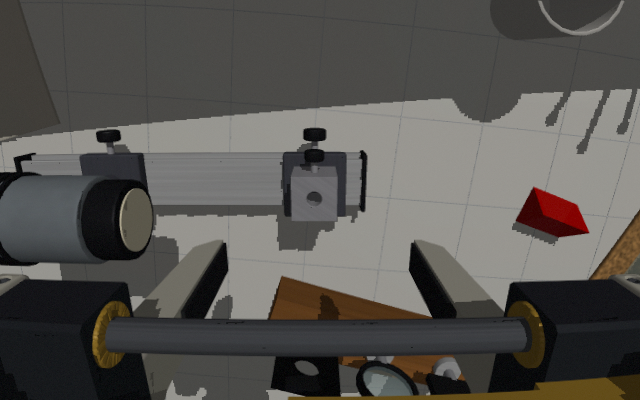

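The view looks straight down. The holder's hole is at about (314,199) in the block top (291..338, 169..221), and the rail runs level in the picture to its end at column 364. The red prism is at (552,212).

Run:
```python
from h import *
import pickle
m=pickle.load(open('w2.pkl','rb')); a=cv2.imread('pics/w2.png'); g=cv2.cvtColor(a,cv2.COLOR_BGR2GRAY)
print(g[186:214:2,300:330:2])
# rail edge lines by strongest vertical gradient
sob=cv2.Sobel(cv2.GaussianBlur(g,(0,0),1).astype(np.float32),cv2.CV_32F,0,1)
for lo,hi,z in((148,158,.025),(200,215,.025)):
    P=[]
    for c in range(165,278,3):
        r=lo+np.argmax(np.abs(sob[lo:hi,c])); P.append(onz(m,(c,r),z)[:2])
    vx,vy,x0,y0=cv2.fitLine(np.float32(P),cv2.DIST_HUBER,0,1e-3,1e-3).ravel(); print(np.degrees(np.arctan2(vy,vx)),x0,y0)
reg=bot.cut_out('slit','wrist')
e=cv2.resize(a[160:230,280:375],None,fx=8,fy=8,interpolation=cv2.INTER_CUBIC); cv2.imwrite('pics/c2.png',e)
for p in((291,169),(337,168),(338,220),(292,222),(314,199)): print(onz(m,p,.075))
```

```text
[[104 103 103 105 108 106 104 107 109 108 109 107 108 106 109]
 [106 104 103 103 104 104 106 103 105 108 109 108 108 108 106]
 [107 105 105 102 103 103 102 103 104 104 105 107 110 108 108]
 [107 108 103 105 102  73  31  26  38  85 104 104 107 108 108]
 [106 106 108 104  55  45  46  46  46  49  78 105 106 105 107]
 [104 107 107  90  46  45  47  47  47  46  48 104 106 104 104]
 [105 104 106  81  44  47  47  48  46  45  46  91 105 106 105]
 [104 105 103  98  84  54  54  52  45  46  48  92 101 103 106]
 [105 103 103 103  85  90  90  88  82  71  69 106 102 103 102]
 [105 105 104 102 109  93  92  87  81  81 106 106 105 104 102]
 [104 103 103 105 103 108 113 106 102 106 105 108 108 105 107]
 [106 104 104 103 104 104 103 106 105 104 106 105 107 106 105]
 [107 107 106 104 103 105 104 104 104 104 103 104 108 107 109]
 [104 106 107 107 105 102 103 105 105 104 104 105 105 106 105]]
-84.81818 0.63626933 0.20385174
-79.10675 0.58210593 0.19982532
[0.63654423 0.13423666 0.075     ]
[0.6402731  0.09934831 0.075     ]
[0.59844314 0.09438149 0.075     ]
[0.59365638 0.13074546 0.075     ]
[0.61421322 0.11481623 0.075     ]
```

View pics/c2.png

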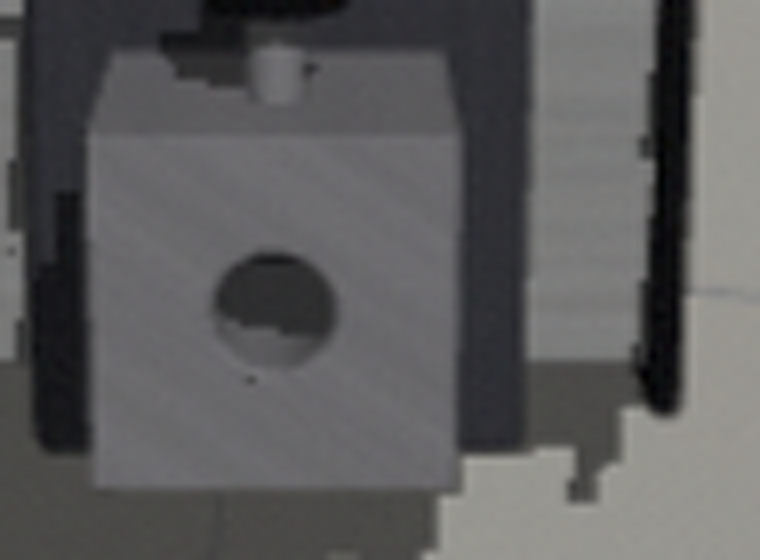

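Emit:
{"method": "carry_out", "body": {"commands": [{"travel":[-7.7,5.3,0],"angular":[0,0,-12.0],"hand":1},{"travel":[-7.7,5.3,0],"angular":[0,0,-12.0],"hand":1},{"travel":[-7.7,5.3,0],"angular":[0,0,-12.0],"hand":1},{"travel":[-7.7,5.3,0],"angular":[0,0,-12.0],"hand":1},{"travel":[-7.7,5.3,0],"angular":[0,0,-12.0],"hand":1},{"travel":[-7.7,5.3,0],"angular":[0,0,-12.0],"hand":1},{"travel":[-7.7,5.3,0],"angular":[0,0,-12.0],"hand":1},{"travel":[-7.7,5.3,0],"angular":[0,0,-12.0],"hand":1},{"travel":[-7.7,5.3,0],"angular":[0,0,-12.0],"hand":1},{"travel":[-7.7,5.3,0],"angular":[0,0,-12.0],"hand":1},{"travel":[-7.7,5.3,0],"angular":[0,0,-12.0],"hand":1},{"travel":[-7.7,5.3,0],"angular":[0,0,-12.0],"hand":1}]}}

```text
time: 5.27
tool_pos: [0.4346, -0.0358, 0.1997]
tcp_rot: [0.784, 0.621, -0.0, -0.0]
ft_force: [0.2, -0.5, 0.7]
finger_gap: 1.0
grasp_force: 0.0
```

Run:
```python
from h import *
import pickle
s=bot.state(); print(s['time'],s['tool_pos'],Ro.from_quat(s['tcp_rot']).as_matrix().round(3).tolist())
m=bot.camera_model('wrist'); a=bot.grab_frame('wrist'); cv2.imwrite('pics/w3.png',a[:,:,::-1])
for q,z,P,x0 in(('slit',.045,PLATE,(.434,-.037,-.2257)),('aperture',.045,PLATE,(.467,.109,-.2257)),('block',0,BLOCK,(.451,.036,-.2257))):
  for d in bot.cut_out(q,'wrist')[:2]: 
    ys,xs=np.where(d['region']); print(q,round(d['p'],2),np.round(d['at']),xs.min(),xs.max(),ys.min(),ys.max(),fit(m,d['region'],P,*x0,z))
print(rel(s,[.434,-.0367,.110],down(-.2257)))
```

```text
5.2667 [ 0.4346325  -0.03584026  0.19974271] [[0.229, 0.973, -0.0], [0.973, -0.229, 0.0], [0.0, -0.0, -1.0]]
slit 0.59 [321. 198.] 303 335 162 258 (array([ 0.43476851, -0.0371864 , -0.19688062]), np.float64(0.008789120748371421))
aperture 0.67 [318.  13.] 299 335 0 33 (array([ 0.46813788,  0.1102989 , -0.20265327]), np.float64(0.004277227308366682))
block 0.79 [310. 115.] 282 354 0 232 (array([ 0.45161762,  0.0380607 , -0.21946886]), np.float64(0.2908751841363121))
([-0.039, -0.017, 3.59], [-0.0, -0.0, -0.054])
```

View pics/w3.png

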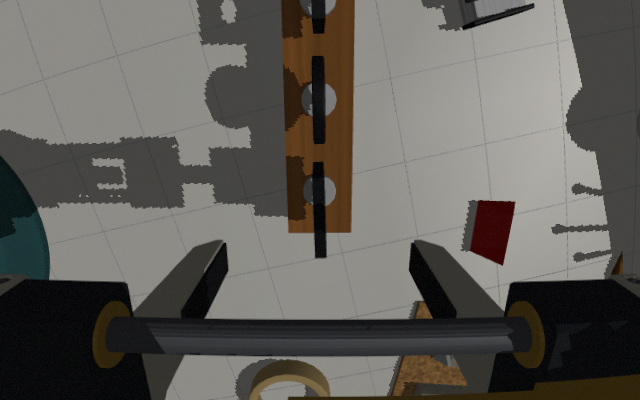

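The crop shows the holder hole centred at (314.3,198.8), with the block edges square to the picture. In the wrist view the slit plate is upright in the picture at columns 314–326, rows 162–258, midway between the open fingers and aligned with them.

Emit:
{"method": "carry_out", "body": {"commands": [{"travel":[-0.05,0,1.5],"angular":[0,0,0],"hand":1},{"travel":[-0.05,0,2.8],"angular":[0,0,0],"hand":1},{"travel":[-0.05,0,3.6],"angular":[0,0,0],"hand":1},{"travel":[-0.05,0,3.6],"angular":[0,0,0],"hand":1},{"travel":[-0.05,0,3.6],"angular":[0,0,0],"hand":0.5},{"travel":[-0.05,0,3.6],"angular":[0,0,0],"hand":0},{"travel":[-0.05,0,3.6],"angular":[0,0,0],"hand":0},{"travel":[-0.05,0,3.6],"angular":[0,0,0],"hand":0},{"travel":[-0.05,0,3.6],"angular":[0,0,0],"hand":0},{"travel":[-0.05,0,3.6],"angular":[0,0,0],"hand":0},{"travel":[-0.05,0,3.6],"angular":[0,0,0],"hand":0},{"travel":[-0.05,0,3.6],"angular":[0,0,0],"hand":0}], "newtons": 25}}

```text
time: 6.47
tool_pos: [0.4343, -0.0369, 0.1098]
tcp_rot: [0.783, 0.622, 0.0, 0.0]
ft_force: [0.1, 0.0, 0.1]
finger_gap: 0.479
grasp_force: 0.0
```

Emit:
{"method": "carry_out", "body": {"commands": [{"travel":[0,0,0],"angular":[0,0,0],"hand":0},{"travel":[0,0,0],"angular":[0,0,0],"hand":0},{"travel":[0,0,0],"angular":[0,0,0],"hand":0},{"travel":[0,0,0],"angular":[0,0,0],"hand":0},{"travel":[0,0,0],"angular":[0,0,0],"hand":0},{"travel":[0,0,0],"angular":[0,0,0],"hand":0},{"travel":[0,0,0],"angular":[0,0,0],"hand":0},{"travel":[0,0,0],"angular":[0,0,0],"hand":0},{"travel":[0,0,0],"angular":[0,0,0],"hand":0}]}}

```text
time: 7.22
tool_pos: [0.4342, -0.0369, 0.1096]
tcp_rot: [0.783, 0.622, 0.0, 0.0]
ft_force: [-0.4, -0.5, -1.3]
finger_gap: 0.085
grasp_force: 25.0
```

Run:
```python
from h import *
s=bot.state(); print(s['time'],s['tool_pos'],Ro.from_quat(s['tcp_rot']).as_matrix().round(3).tolist(),s['grasp_force'],s['finger_gap'],s['ft_force'])
```

```text
7.2167 [ 0.43424948 -0.03685506  0.10957115] [[0.226, 0.974, 0.0], [0.974, -0.226, -0.0], [0.0, 0.0, -1.0]] 24.999859370291233 0.08477104588506236 [-0.39443758 -0.48822735 -1.34110647]
```

Emit:
{"method": "carry_out", "body": {"commands": [{"travel":[0,0,-1],"angular":[0,0,0],"hand":0},{"travel":[0,0,-2],"angular":[0,0,0],"hand":0},{"travel":[0,0,-3.5],"angular":[0,0,0],"hand":0},{"travel":[0,0,-5],"angular":[0,0,0],"hand":0},{"travel":[0,0,-5],"angular":[0,0,0],"hand":0},{"travel":[0,0,-5],"angular":[0,0,0],"hand":0}]}}

```text
time: 7.72
tool_pos: [0.4349, -0.0369, 0.2365]
tcp_rot: [0.783, 0.622, 0.001, 0.001]
ft_force: [0.7, 0.3, -1.4]
finger_gap: 0.086
grasp_force: 25.0
```

Run:
```python
from h import *
import pickle
m=pickle.load(open('w2.pkl','rb')); print(onz(m,(314.2,198.6),.075),onz(m,(314.2,198.8),.075))
s=bot.state(); print(s['time'],s['tool_pos'],s['grasp_force'],s['finger_gap'],s['ft_force'])
print(rel(s,[.6143,.1146,.205],down(np.radians(-85))))
```

```text
[0.61455144 0.11468697 0.075     ] [0.61438895 0.11467375 0.075     ]
7.7167 [ 0.43486444 -0.03694416  0.23648721] 24.999879263341427 0.08644515805252698 [ 0.65115234  0.26900878 -1.36710409]
([7.525, 5.619, 1.283], [0.029, -0.025, 11.993])
```

Emit:
{"method": "carry_out", "body": {"commands": [{"travel":[7.53,5.63,0],"angular":[0.03,-0.02,11.99],"hand":0},{"travel":[7.53,5.63,0],"angular":[0.03,-0.02,11.99],"hand":0},{"travel":[7.53,5.63,0],"angular":[0.03,-0.02,11.99],"hand":0},{"travel":[7.53,5.63,0],"angular":[0.03,-0.02,11.99],"hand":0},{"travel":[7.53,5.63,0],"angular":[0.03,-0.02,11.99],"hand":0},{"travel":[7.53,5.63,0],"angular":[0.03,-0.02,11.99],"hand":0},{"travel":[7.53,5.63,0],"angular":[0.03,-0.02,11.99],"hand":0},{"travel":[7.53,5.63,0],"angular":[0.03,-0.02,11.99],"hand":0},{"travel":[7.53,5.63,0.6],"angular":[0.03,-0.02,11.99],"hand":0},{"travel":[7.53,5.63,1.2],"angular":[0.03,-0.02,11.99],"hand":0},{"travel":[7.53,5.63,1.28],"angular":[0.03,-0.02,11.99],"hand":0},{"travel":[7.53,5.63,1.28],"angular":[0.03,-0.02,11.99],"hand":0}]}}

```text
time: 8.72
tool_pos: [0.6131, 0.1147, 0.2005]
tcp_rot: [0.999, 0.045, -0.003, -0.0]
ft_force: [-0.2, 0.0, -0.9]
finger_gap: 0.083
grasp_force: 25.0
```

Run:
```python
from h import *
s=bot.state(); print(s['time'],s['tool_pos'],s['grasp_force'],s['finger_gap'],s['ft_force'])
print(rel(s,[.6145,.1147,.185],down(np.radians(-85))))
p=s['tool_pos']
for c in('wrist','side'):
    m=bot.camera_model(c); a=bot.grab_frame(c); cv2.imwrite(f'pics/p_{c}.png',a[:,:,::-1])
    print(c,'tip',proj(m,[*p[:2],p[2]-.0966]),'hole',proj(m,[.6145,.1147,.075]),'collar',proj(m,[*p[:2],p[2]-.0646]))
a=cv2.imread('pics/p_wrist.png')[100:300,240:400]; b=cv2.imread('pics/p_side.png')[120:220,280:360]
cv2.imwrite('pics/c3.png',np.hstack([cv2.resize(a,(400,500),interpolation=2),cv2.resize(b,(400,500),interpolation=2)]))
```

```text
8.7167 [0.61310642 0.11467721 0.20047125] 25.00063832849264 0.08258419100899415 [-0.21783411  0.03663976 -0.87831629]
([0.06, 0.005, 0.618], [-0.009, 0.062, 0.029])
wrist tip [[317.23031204 208.64662825]] hole [[317.51244321 195.21270411]] collar [[317.01805167 225.03315699]]
side tip [[330.25749456 181.20504997]] hole [[330.93218844 190.67630655]] collar [[330.06590663 170.40709084]]
```

View pics/c3.png

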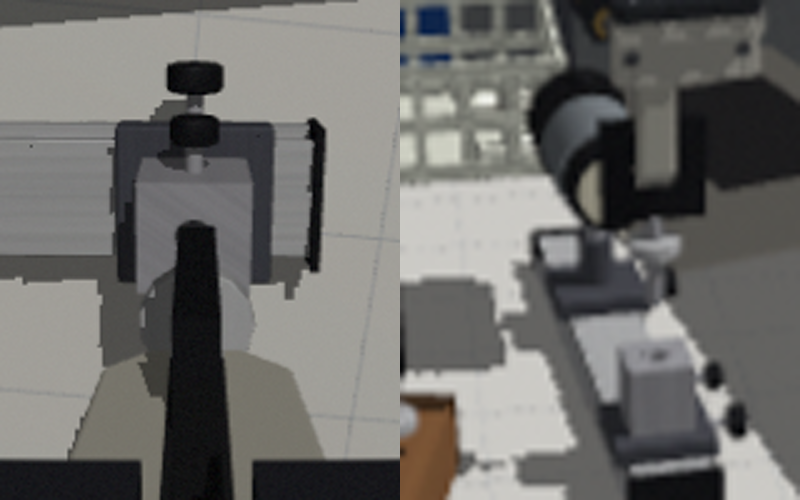

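The crop shows the plate and collar centred at about columns 318–319, over the holder block centred at 317.6. That puts the stem about 0.7 mm too far along the beam. In the side view the stem hangs above the hole. I'll lower it with a small correction.

Emit:
{"method": "carry_out", "body": {"commands": [{"travel":[0.05,-0.02,0.5],"angular":[0,0.06,0.03],"hand":0},{"travel":[0.05,-0.02,0.9],"angular":[0,0.06,0.03],"hand":0},{"travel":[0.05,-0.02,1.05],"angular":[0,0.06,0.03],"hand":0},{"travel":[0.05,-0.02,1.05],"angular":[0,0.06,0.03],"hand":0},{"travel":[0.05,-0.02,1.05],"angular":[0,0.06,0.03],"hand":0},{"travel":[0.05,-0.02,1.05],"angular":[0,0.06,0.03],"hand":0}]}}

```text
time: 9.32
tool_pos: [0.6152, 0.1154, 0.1771]
tcp_rot: [0.999, 0.042, 0.002, -0.001]
ft_force: [0.1, -0.4, 0.3]
finger_gap: 0.082
grasp_force: 25.0
```

Run:
```python
from h import *
s=bot.state(); print(s['time'],s['tool_pos'],s['ft_force'],rel(s,[.6145,.1153,.160],down(np.radians(-85))))
```

```text
9.3167 [0.61518202 0.11538171 0.17710086] [ 0.12937127 -0.38027562  0.3328489 ] ([-0.03, 0.002, 0.684], [-0.011, -0.037, -0.023])
```

Emit:
{"method": "carry_out", "body": {"commands": [{"travel":[-0.02,0,0],"angular":[0,0,0],"hand":0},{"travel":[-0.02,0,0],"angular":[0,0,0],"hand":0},{"travel":[-0.02,0,0],"angular":[0,0,0],"hand":0},{"travel":[-0.02,0,0],"angular":[0,0,0],"hand":0}]}}

```text
time: 9.65
tool_pos: [0.6145, 0.1154, 0.1767]
tcp_rot: [0.999, 0.042, 0.002, -0.001]
ft_force: [-0.3, 0.5, -1.5]
finger_gap: 0.085
grasp_force: 25.0
```

Run:
```python
from h import *
s=bot.state(); print(s['time'],s['tool_pos'],s['ft_force'],rel(s,[.6145,.1153,.160],down(np.radians(-85))))
```

```text
9.65 [0.61453008 0.11536961 0.17666101] [-0.28008733  0.54112068 -1.45332346] ([-0.004, 0.003, 0.666], [-0.011, -0.034, -0.027])
```

Well placed. I'll lower it gently to probe for the hole.

Emit:
{"method": "carry_out", "body": {"commands": [{"travel":[0,0,0.1],"angular":[0,-0.03,-0.03],"hand":0},{"travel":[0,0,0.2],"angular":[0,-0.03,-0.03],"hand":0},{"travel":[0,0,0.3],"angular":[0,-0.03,-0.03],"hand":0},{"travel":[0,0,0.4],"angular":[0,-0.03,-0.03],"hand":0},{"travel":[0,0,0.5],"angular":[0,-0.03,-0.03],"hand":0},{"travel":[0,0,0.5],"angular":[0,-0.03,-0.03],"hand":0}]}}

```text
time: 10.15
tool_pos: [0.6143, 0.1153, 0.1632]
tcp_rot: [0.999, 0.044, -0.0, -0.001]
ft_force: [-0.1, 0.1, -0.7]
finger_gap: 0.083
grasp_force: 25.0
```

Emit:
{"method": "carry_out", "body": {"commands": [{"travel":[0,0,0.2],"angular":[0,0,0],"hand":0},{"travel":[0,0,0.4],"angular":[0,0,0],"hand":0},{"travel":[0,0,0.6],"angular":[0,0,0],"hand":0},{"travel":[0,0,0.75],"angular":[0,0,0],"hand":0},{"travel":[0,0,0.85],"angular":[0,0,0],"hand":0},{"travel":[0,0,0.9],"angular":[0,0,0],"hand":0},{"travel":[0,0,0.9],"angular":[0,0,0],"hand":0}]}}

```text
time: 10.73
tool_pos: [0.6144, 0.1154, 0.1411]
tcp_rot: [0.999, 0.044, -0.0, -0.001]
ft_force: [0.1, 1.2, -0.9]
finger_gap: 0.085
grasp_force: 25.0
```

Emit:
{"method": "carry_out", "body": {"commands": [{"travel":[0,0,0.04],"angular":[0,0,0],"hand":0},{"travel":[0,0,0.07],"angular":[0,0,0],"hand":0},{"travel":[0,0,0.07],"angular":[0,0,0],"hand":0},{"travel":[0,0,0.07],"angular":[0,0,0],"hand":0.4},{"travel":[0,0,0.07],"angular":[0,0,0],"hand":0.4},{"travel":[0,0,0.07],"angular":[0,0,0],"hand":0.4},{"travel":[0,0,0.07],"angular":[0,0,0],"hand":0.4},{"travel":[0,0,0.07],"angular":[0,0,0],"hand":0.4},{"travel":[0,0,0.07],"angular":[0,0,0],"hand":0.4},{"travel":[0,0,0.07],"angular":[0,0,0],"hand":0.4}]}}

```text
time: 11.57
tool_pos: [0.6145, 0.1154, 0.1397]
tcp_rot: [0.999, 0.044, 0.0, -0.001]
ft_force: [-0.6, 0.0, -1.1]
finger_gap: 0.399
grasp_force: 0.0
```

Emit:
{"method": "carry_out", "body": {"commands": [{"travel":[0,0,-0.3],"angular":[0,0,0],"hand":0.5},{"travel":[0,0,-0.8],"angular":[0,0,0],"hand":0.6},{"travel":[0,0,-2],"angular":[0,0,0],"hand":1},{"travel":[0,0,-3.5],"angular":[0,0,0],"hand":1},{"travel":[0,0,-5],"angular":[0,0,0],"hand":1},{"travel":[0,0,-5],"angular":[0,0,0],"hand":1}]}}

```text
time: 12.07
tool_pos: [0.616, 0.1155, 0.2746]
tcp_rot: [0.999, 0.044, 0.005, -0.001]
ft_force: [0.7, 0.1, 1.1]
finger_gap: 0.78
grasp_force: 0.0
```

Run:
```python
from h import *
s=bot.state(); print(s['time'],s['tool_pos'],s['finger_gap'],np.round(s['joints'],2))
for c in('wrist','side'):
    m=bot.camera_model(c); a=bot.grab_frame(c); cv2.imwrite(f'pics/q_{c}.png',a[:,:,::-1])
    for d in bot.cut_out('slit',c)[:2]: print(c,d['p'],d['at'], [ (z,fit(m,d['region'],PLATE,.6145,.1147,np.radians(-85),z)) for z in(.075,.078,.083)])
    for q in('prism','pad','glass_block'):
        for d in bot.cut_out(q,c)[:3]: 
            print(q,c,round(d['p'],2),np.round(d['at']),fit(m,d['region'],PRISM,*onz(m,d['at'],.02)[:2],-.3,.006) if q=='prism' else onz(m,d['at'],.006))
# target view of pad
R=down(np.radians(-85)); z=R.as_matrix()@np.array([-.286,0,.958]); p=np.array([.545,-.275,.02])-.33*z-R.apply([.07975,-.001,-.144])
print(p,rel(s,p,R))
a=cv2.imread('pics/q_wrist.png')[100:300,240:400]; b=cv2.imread('pics/q_side.png')[120:220,280:360]
cv2.imwrite('pics/c4.png',np.hstack([cv2.resize(a,(400,500),interpolation=2),cv2.resize(b,(400,500),interpolation=2)]))
```

```text
12.0667 [0.61596322 0.11546485 0.27458343] 0.7797832645249174 [ 0.14 -0.    1.51  0.    1.62  1.63]
wrist 0.77 [318.2, 186.7] [(0.075, (array([ 0.61486455,  0.11459841, -1.48543007]), np.float64(0.00697839316068121))), (0.078, (array([ 0.61543394,  0.11459925, -1.49149396]), np.float64(0.009389494506406113))), (0.083, (array([ 0.61701153,  0.11474383, -1.49411004]), np.float64(0.015152811817533347)))]
prism wrist 0.9 [521. 199.] (array([ 0.59914793, -0.12479443, -1.86412788]), np.float64(0.021784088828346947))
prism wrist 0.68 [612. 244.] (array([ 0.54852411, -0.26780429, -0.39028635]), np.float64(0.006325722963382036))
prism wrist 0.49 [609. 247.] (array([ 0.54845737, -0.26858589, -0.31849291]), np.float64(0.1249269388489804))
pad wrist 0.85 [601. 232.] [ 0.56330331 -0.25793037  0.006     ]
glass_block wrist 0.63 [634. 267.] [ 0.5165336  -0.32702927  0.006     ]
side 0.92 [329.3, 176.6] [(0.075, (array([ 0.6150858 ,  0.11625536, -1.20231263]), np.float64(0.012765128367863431))), (0.078, (array([ 0.61474515,  0.10857184, -1.3826642 ]), np.float64(0.01462358536135023))), (0.083, (array([ 0.61252071,  0.09875377, -1.5835497 ]), np.float64(0.018119339971715057)))]
prism side 0.79 [339. 265.] (array([ 0.60090765, -0.13775953, -0.12314815]), np.float64(0.32674701915067783))
prism side 0.72 [322. 308.] (array([ 0.54744727, -0.26554358, -0.36132977]), np.float64(0.006082685677321641))
pad side 0.98 [336. 325.] [ 0.56973849 -0.32198299  0.006     ]
pad side 0.18 [272. 208.] [0.44779325 0.16355306 0.006     ]
glass_block side 0.71 [312. 328.] [ 0.52254374 -0.32454685  0.006     ]
[ 0.55966148 -0.27472111  0.19214   ] ([-3.644, 15.356, 3.231], [-0.017, -0.105, 0.003])
```

View pics/c4.png

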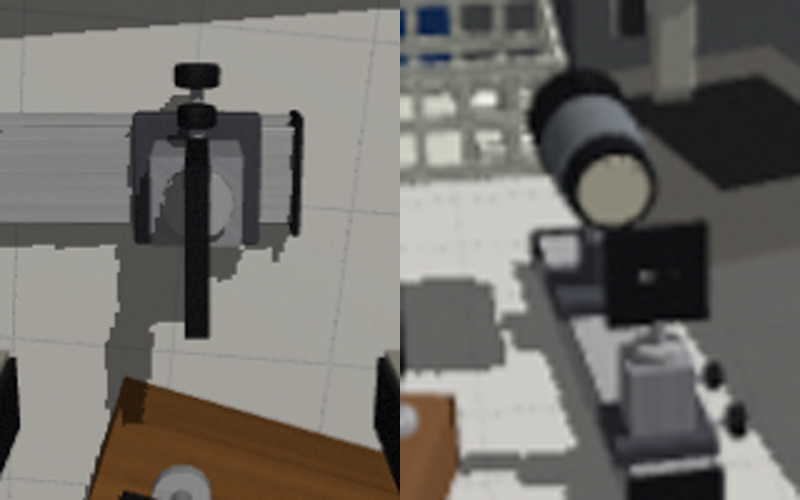

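The crop shows the slit plate standing in the holder with its collar down and its face towards the lamp. The wrist and side views agree on the clear prism at about (0.548,−0.267) with a yaw of about −0.38.

Run:
```python
from h import *
s=bot.state(); print(rel(s,[.5485,-.268,.17],down(-.38)))
```

```text
([-3.962, 15.044, 3.75], [-0.013, 0.002, -10.535])
```

Emit:
{"method": "carry_out", "body": {"commands": [{"travel":[-4,15,1],"angular":[0,0,-10.5],"hand":1},{"travel":[-4,15,1],"angular":[0,0,-10.5],"hand":1},{"travel":[-4,15,1],"angular":[0,0,-10.5],"hand":1},{"travel":[-4,15,1],"angular":[0,0,-10.5],"hand":1},{"travel":[-4,15,1],"angular":[0,0,-10.5],"hand":1},{"travel":[-4,15,1],"angular":[0,0,-10.5],"hand":1},{"travel":[-4,15,3.75],"angular":[0,0,-10.5],"hand":1},{"travel":[-4,15,3.75],"angular":[0,0,-10.5],"hand":1},{"travel":[-4,15,3.75],"angular":[0,0,-10.5],"hand":1},{"travel":[-4,15,3.75],"angular":[0,0,-10.5],"hand":1},{"travel":[-4,15,3.75],"angular":[0,0,-10.5],"hand":1},{"travel":[-4,15,3.75],"angular":[0,0,-10.5],"hand":1}]}}

```text
time: 13.57
tool_pos: [0.5465, -0.2685, 0.1685]
tcp_rot: [0.83, 0.558, -0.0, -0.002]
ft_force: [-0.7, 0.7, 0.1]
finger_gap: 0.997
grasp_force: 0.0
```

Run:
```python
from h import *
s=bot.state(); print(s['time'],s['tool_pos'],Ro.from_quat(s['tcp_rot']).as_matrix().round(3).tolist())
m=bot.camera_model('wrist'); a=bot.grab_frame('wrist'); cv2.imwrite('pics/w5.png',a[:,:,::-1])
for d in bot.cut_out('prism','wrist')[:3]:
    ys,xs=np.where(d['region']); r=fit(m,d['region'],PRISM,.5485,-.268,-.38,.006); print(round(d['p'],2),np.round(d['at']),xs.min(),xs.max(),ys.min(),ys.max(),r)
    print(rel(s,[*r[0][:2],.031],down(r[0][2])))
```

```text
13.5667 [ 0.5465247  -0.26854722  0.16851061] [[0.377, 0.926, -0.003], [0.926, -0.377, 0.002], [0.001, -0.003, -1.0]]
0.83 [322. 186.] 285 356 161 208 (array([ 0.54807295, -0.26805554, -0.40004945]), np.float64(0.003306179669866744))
([0.034, 0.069, 5.5], [-0.033, -0.012, 0.125])
0.81 [315.  20.] 289 340 0 42 (array([ 0.61627778, -0.68240329,  0.28021948]), np.float64(0.9463936941964286))
([-14.285, 8.849, 5.452], [-0.027, -0.023, -6.371])
```

View pics/w5.png

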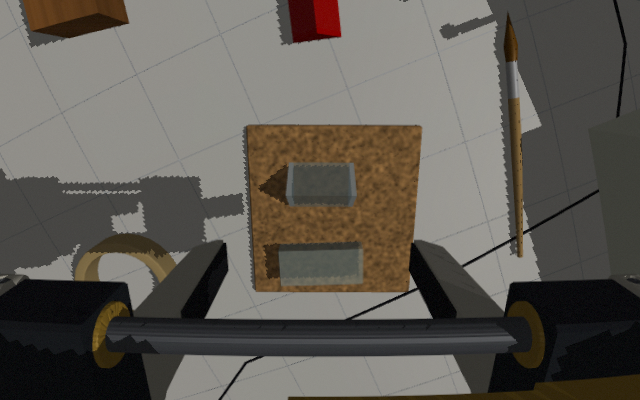

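The view shows the clear prism on the pad at (320,184), triangular with frosted ends at columns 286 and 356. The glass block is at (320,264) and the red prism at (315,20), and the fingers straddle the clear one.

Emit:
{"method": "carry_out", "body": {"commands": [{"travel":[0.03,0.07,1.5],"angular":[-0.03,0,0.1],"hand":1},{"travel":[0.03,0.07,3.0],"angular":[-0.03,0,0.1],"hand":1},{"travel":[0.03,0.07,4.3],"angular":[-0.03,0,0.1],"hand":1},{"travel":[0.03,0.07,5.1],"angular":[-0.03,0,0.1],"hand":1},{"travel":[0.03,0.07,5.45],"angular":[-0.03,0,0.1],"hand":1},{"travel":[0.03,0.07,5.45],"angular":[-0.03,0,0.1],"hand":1},{"travel":[0.03,0.07,5.45],"angular":[-0.03,0,0.1],"hand":1}], "newtons": 20}}

```text
time: 14.25
tool_pos: [0.5506, -0.2663, 0.0359]
tcp_rot: [0.832, 0.555, 0.002, 0.002]
ft_force: [0.8, 0.4, 0.4]
finger_gap: 0.994
grasp_force: 0.0
```

Run:
```python
from h import *
s=bot.state(); print(s['time'],s['tool_pos'],s['ft_force'],rel(s,[.54807,-.26806,.0315],down(-.395)))
```

```text
14.25 [ 0.55060309 -0.26627031  0.03590286] [0.79442565 0.44049563 0.37899534] ([-0.105, -0.067, 0.176], [0.041, -0.01, 0.016])
```

Emit:
{"method": "carry_out", "body": {"commands": [{"travel":[-0.1,-0.04,0.1],"angular":[0.04,0,0],"hand":1},{"travel":[-0.1,-0.04,0.1],"angular":[0.04,0,0],"hand":1},{"travel":[-0.1,-0.04,0.1],"angular":[0.04,0,0],"hand":1}]}}

```text
time: 14.5
tool_pos: [0.5482, -0.269, 0.033]
tcp_rot: [0.832, 0.555, 0.0, -0.0]
ft_force: [0.5, 0.1, 0.0]
finger_gap: 0.999
grasp_force: 0.0
```

Run:
```python
from h import *
s=bot.state(); print(s['time'],s['tool_pos'],s['ft_force'],rel(s,[.54807,-.26806,.0315],down(-.395)))
```

```text
14.5 [ 0.54818613 -0.26899172  0.03300027] [0.52720414 0.11930549 0.04658433] ([0.033, -0.019, 0.06], [0.002, -0.009, 0.006])
```

Emit:
{"method": "carry_out", "body": {"commands": [{"travel":[0.03,-0.02,0.05],"angular":[0,0,0],"hand":1},{"travel":[0.03,-0.02,0.05],"angular":[0,0,0],"hand":0.7},{"travel":[0.03,-0.02,0.05],"angular":[0,0,0],"hand":0.5},{"travel":[0.03,-0.02,0.05],"angular":[0,0,0],"hand":0.5},{"travel":[0.03,-0.02,0.05],"angular":[0,0,0],"hand":0.5},{"travel":[0.03,-0.02,0.05],"angular":[0,0,0],"hand":0.4},{"travel":[0.03,-0.02,0.05],"angular":[0,0,0],"hand":0.4},{"travel":[0.03,-0.02,0.05],"angular":[0,0,0],"hand":0.4},{"travel":[0.03,-0.02,0.05],"angular":[0,0,0],"hand":0.4},{"travel":[0.03,-0.02,0.05],"angular":[0,0,0],"hand":0.4},{"travel":[0.03,-0.02,0.05],"angular":[0,0,0],"hand":0.4},{"travel":[0.03,-0.02,0.05],"angular":[0,0,0],"hand":0.4}]}}

```text
time: 15.5
tool_pos: [0.5476, -0.2678, 0.0305]
tcp_rot: [0.832, 0.555, 0.0, -0.001]
ft_force: [0.6, -1.0, 0.2]
finger_gap: 0.603
grasp_force: 20.0
```

Run:
```python
from h import *
s=bot.state(); print(s['time'],s['tool_pos'],s['grasp_force'],s['finger_gap'],s['ft_force'],rel(s,[.548,-.268,.16],down(-.395)))
```

```text
15.5 [ 0.54758363 -0.26779404  0.03052834] 19.99919056892395 0.6028239437407675 [ 0.6418531  -0.9953446   0.17597805] ([0.004, 0.011, -5.179], [-0.013, -0.01, 0.008])
```

Emit:
{"method": "carry_out", "body": {"commands": [{"travel":[0,0,-0.6],"angular":[0,0,0],"hand":0.4},{"travel":[0,0,-1.5],"angular":[0,0,0],"hand":0.4},{"travel":[0,0,-2.5],"angular":[0,0,0],"hand":0.4},{"travel":[0,0,-3.5],"angular":[0,0,0],"hand":0.4},{"travel":[0,0,-4.5],"angular":[0,0,0],"hand":0.4},{"travel":[0,0,-5.2],"angular":[0,0,0],"hand":0.4},{"travel":[0,0,-5.2],"angular":[0,0,0],"hand":0.4},{"travel":[0,0,-5.2],"angular":[0,0,0],"hand":0.4},{"travel":[0,0,-5.2],"angular":[0,0,0],"hand":0.4}]}}

```text
time: 16.25
tool_pos: [0.5473, -0.2678, 0.1591]
tcp_rot: [0.832, 0.555, -0.0, -0.002]
ft_force: [-0.8, -0.5, -1.7]
finger_gap: 0.604
grasp_force: 20.0
```

```bash
cat >> h.py <<'E'
def goal():
    b=np.radians(-85); bx=np.array([np.cos(b),np.sin(b),0]); by=np.array([-bx[1],bx[0],0])
    R=Ro.from_rotvec(np.radians(20)*by)*down(b+np.pi/2)
    mid=np.array([.6145,.1147,.123])+.1*bx-[0,0,0]
    return mid-.0072*R.apply([0,0,1]),R
E
python3 - <<'E'
from h import *
s=bot.state(); p,R=goal(); print(s['time'],s['tool_pos'],s['grasp_force'],s['finger_gap'],p,rel(s,p,R)); print(R.as_matrix().round(2).tolist())
E
```

```text
16.25 [ 0.54728402 -0.26776786  0.15908838] 19.998601377010345 0.6039622229665508 [0.6234302  0.01262736 0.12976579] ([11.524, -1.492, 1.192], [0.778, 3.25, -4.554])
[[-0.08, 1.0, -0.03], [0.94, 0.09, 0.34], [0.34, -0.0, -0.94]]
```

Emit:
{"method": "carry_out", "body": {"commands": [{"travel":[1,-0.1,0],"angular":[0.08,0.32,-0.45],"hand":0.4},{"travel":[2,-0.3,0],"angular":[0.15,0.6,-0.9],"hand":0.4},{"travel":[3.2,-0.4,0],"angular":[0.23,1,-1.4],"hand":0.4},{"travel":[4.4,-0.6,0],"angular":[0.31,1.3,-1.8],"hand":0.4},{"travel":[5.6,-0.7,0],"angular":[0.39,1.6,-2.3],"hand":0.4},{"travel":[6.8,-0.9,0],"angular":[0.47,1.9,-2.7],"hand":0.4},{"travel":[8,-1,0],"angular":[0.54,2.3,-3.2],"hand":0.4},{"travel":[9.2,-1.2,0.3],"angular":[0.62,2.6,-3.6],"hand":0.4},{"travel":[10.4,-1.35,0.6],"angular":[0.7,2.9,-4.1],"hand":0.4},{"travel":[11.2,-1.45,0.9],"angular":[0.75,3.15,-4.45],"hand":0.4},{"travel":[11.5,-1.5,1.1],"angular":[0.78,3.25,-4.55],"hand":0.4},{"travel":[11.5,-1.5,1.18],"angular":[0.78,3.25,-4.55],"hand":0.4}]}}

```text
time: 17.25
tool_pos: [0.6228, 0.0129, 0.1288]
tcp_rot: [0.665, 0.726, 0.116, -0.129]
ft_force: [-0.3, -0.8, -1.9]
finger_gap: 0.599
grasp_force: 20.0
```

Emit:
{"method": "carry_out", "body": {"commands": [{"travel":[0,0,0],"angular":[0,0,0],"hand":0.4},{"travel":[0,0,0],"angular":[0,0,0],"hand":0.4},{"travel":[0,0,0],"angular":[0,0,0],"hand":0.4},{"travel":[0,0,0],"angular":[0,0,0],"hand":0.4},{"travel":[0,0,0],"angular":[0,0,0],"hand":0.4},{"travel":[0,0,0],"angular":[0,0,0],"hand":0.4}]}}

```text
time: 17.75
tool_pos: [0.6235, 0.0115, 0.1317]
tcp_rot: [0.666, 0.726, 0.118, -0.127]
ft_force: [-0.1, 0.2, -0.6]
finger_gap: 0.601
grasp_force: 20.0
```

Run:
```python
from h import *
s=bot.state(); p,R=goal(); print(s['time'],s['tool_pos'],s['grasp_force'],s['finger_gap'],rel(s,p,R))
a=bot.grab_frame('side'); m=bot.camera_model('side')
w=bot.grab_frame('wrist'); cv2.imwrite('pics/w6.png',w[:,:,::-1]); cv2.imwrite('pics/s6.png',a[:,:,::-1])
# expected prism outline from the tool pose
Rt=Ro.from_quat(s['tcp_rot']); V=[]
for x in(-.028,.028):
    for y,z in((-.02,0),(.02,0),(0,.0346)): V.append([y,x,-(z-.0173)+.0072])   # tool coords
V=Rt.apply(np.array(V))+s['tool_pos']
def draw(im,m,off,f):
    q=(proj(m,V)-off)*f
    for i,j in((0,1),(1,2),(2,0),(3,4),(4,5),(5,3),(0,3),(1,4),(2,5)): cv2.line(im,tuple(map(int,q[i])),tuple(map(int,q[j])),(0,255,0),1)
b=cv2.resize(a[165:265,270:370,::-1],(400,400),interpolation=2); b2=b.copy(); draw(b2,m,[270,165],4)
cv2.imwrite('pics/c6.png',np.hstack([b,b2]))
```

```text
17.75 [0.62346429 0.01149744 0.13172154] 19.998781979084015 0.6010692817681768 ([0.016, 0.002, 0.089], [0.016, 0.01, -0.004])
```

View pics/c6.png

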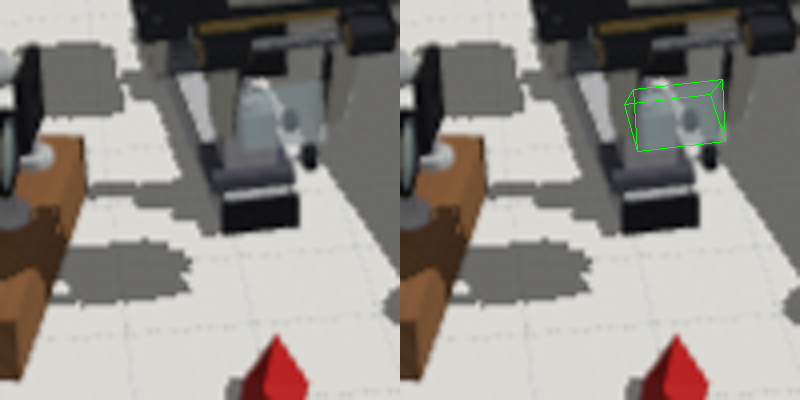

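The outline predicted from the tool pose falls on the visible glass at crop (238..325, 80..152), so the prism has not slipped. One small correction, then settle.

Emit:
{"method": "carry_out", "body": {"commands": [{"travel":[0,0,0.08],"angular":[0,0,0],"hand":0.4},{"travel":[0,0,0.08],"angular":[0,0,0],"hand":0.4},{"travel":[0,0,0.08],"angular":[0,0,0],"hand":0.4},{"travel":[0,0,0.08],"angular":[0,0,0],"hand":0.4},{"travel":[0,0,0.08],"angular":[0,0,0],"hand":0.4},{"travel":[0,0,0.08],"angular":[0,0,0],"hand":0.4},{"travel":[0,0,0.08],"angular":[0,0,0],"hand":0.4},{"travel":[0,0,0.08],"angular":[0,0,0],"hand":0.4},{"travel":[0,0,0.08],"angular":[0,0,0],"hand":0.4},{"travel":[0,0,0.08],"angular":[0,0,0],"hand":0.4}]}}

```text
time: 18.68
tool_pos: [0.6234, 0.0126, 0.1295]
tcp_rot: [0.665, 0.726, 0.117, -0.127]
ft_force: [0.4, -0.0, -1.5]
finger_gap: 0.6
grasp_force: 20.0
```

Run:
```python
from h import *
s=bot.state(); p,R=goal(); r=rel(s,p,R); print(s['tool_pos'],r,np.abs(s['qd']).max(),s['grasp_force'])
if max(map(abs,r[0]))<.15 and max(map(abs,r[1]))<.2 and s['grasp_force']>15: print(bot.sign_off())
```

```text
[0.6234061  0.01258105 0.12954355] ([0.005, 0.001, -0.008], [0.011, 0.008, -0.0]) 0.001648360132640314 19.998679161071777
the job is handed in; nothing more can be done
None
```

I stood the slit plate in the holder facing the lamp and handed the job in with the prism held still in the beam, leaning 20° away from the lamp; the hand-in returned no verdict.

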